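# Load the dry-bath heater with its four containers

## Task

Load the dry-bath heater for warming: stand the small black-capped vial, the brown bottle, the white bottle with the yellow cap and the rectangular trough each in the aluminium block whose well is made for it (the well that fits it closest), upright and fully down on the floor of the well. Do not tip any of them over on the way, and leave all four standing released in their blocks.

Things in the scene. Friction and masses are not known exactly. Their poses are not given: they have to be found in the camera images.
- vial: Small screw-cap sample vial with a black cap, upright on the worktop: glass body 25 mm in diameter, cap 23 mm in diameter (z 40 to 52), 52 mm tall, 22 g. Can be gripped round cap and shoulder. Origin: centre of its underside, z up.
- amber_bottle: Brown bottle with a black cap, upright on the worktop: body 42 mm in diameter up to about z = 58, cap 27 mm in diameter (z 67 to 85), 85 mm tall, 110 g. Origin: centre of its underside, z up.
- white_bottle: White plastic bottle with a yellow cap and label, upright on the worktop: body 52 mm in diameter up to about z = 72, cap 34 mm in diameter (z 80 to 98), 98 mm tall, 150 g. Origin: centre of its underside, z up.
- trough: Open-topped rectangular white plastic reagent trough, 66 mm long (its x) by 34 mm wide (its y) by 50 mm tall, walls 2.5 mm, one cross wall in the middle, upright on the worktop, 60 g. Grip it across its 34 mm width. Origin: centre of its underside, z up.
- block_small: Aluminium block 92 x 92 x 40 mm, fixed in the heater's row. In the centre of its top a round well 33 mm wide, for the vial, 18 mm deep; a 45-degree chamfer makes the mouth 8 mm wider. Origin: centre of its underside, 26 mm above the worktop; its top is at z = 40 mm, the well floor at z = 22 mm in its frame. z up; the row runs along its y.
- block_medium: Aluminium block 92 x 92 x 40 mm, fixed in the heater's row. In the centre of its top a round well 50 mm wide, for the brown bottle, 28 mm deep; a 45-degree chamfer makes the mouth 8 mm wider. Origin: centre of its underside, 26 mm above the worktop; its top is at z = 40 mm, the well floor at z = 12 mm in its frame. z up; the row runs along its y.
- block_large: Aluminium block 92 x 92 x 40 mm, fixed in the heater's row. In the centre of its top a round well 60 mm wide, for the white bottle, 30 mm deep; a 45-degree chamfer makes the mouth 8 mm wider. Origin: centre of its underside, 26 mm above the worktop; its top is at z = 40 mm, the well floor at z = 10 mm in its frame. z up; the row runs along its y.
- block_trough: Aluminium block 92 x 92 x 40 mm, fixed in the heater's row. In the centre of its top a rectangular well 42 mm (block's x) by 74 mm (block's y), for the trough, 16 mm deep; a 45-degree chamfer makes the mouth 8 mm wider. Origin: centre of its underside, 26 mm above the worktop; its top is at z = 40 mm, the well floor at z = 24 mm in its frame. z up; the row runs along its y.
- heater: White dry-bath heater, fixed, may be turned a little: a low housing 112 mm deep (x) with the four blocks in a row along its y, 94.5 mm apart, in any order; rim 46 mm high; a controller with display and knob, 66 mm high, at its right (-y) end, 192 to 277 mm from the origin. Origin: on the worktop, under the middle of the row.
Things that resemble listed ones, but are neither listed nor needed, are in the scene too. What is shaped like the amber_bottle but blue is not meant.

How it is judged:
By the outcome, as a careful person would: the job done as asked, in the order asked, and still so for the second after the job is handed in, with the robot touching nothing.
It also fails if it takes over 131 s, if anything falls off the work surface, if the arm or the gripper's body presses on something with over 40 N, if the wrist force passes 120 N, or if a joint passes its speed limit or range.

## Robot

A 6-joint arm with a two-finger parallel gripper is mounted at the origin on a cart in front of the work surface, level with it; the furniture and walls round the work are solid. World frame = base frame: x ahead of the robot, y to its left, z up, the work surface at z = 0. Lengths are in m, angles in degrees, forces in N, time in s.
With the tool pointing down it reaches from about 0.25 to 0.725 m from the base axis. Payload 9.7 kg.
Tool frame: the origin (TCP) lies midway between the tips of the shut fingers; the grasp point (between the pads) lies 19 mm behind it; z points along the fingers, y is the line along which they close (so a half turn about z gives the same grasp; the last joint's range is limited). The gripper opens to 85 mm and grips with 20 to 120 N. Pads are 22 mm wide; open, the fingers measure 114 mm over their backs; the gripper's body (76 mm by 85 mm) begins 54 mm behind the grasp point. The pads swing forward as they close: fully open they stand 13 mm farther back than shut.
Start: joints at [66.005, 4.979, 10.078, 95.1, 0, 90], TCP at [0.224, 0.502, 0.2] pointing down, gripper open.
Joint ranges: [-179.16, 179.16], [-48.56, 103.87], [-65.8, 70.77], [-126.05, 130.52], [-82.76, 87.17], [-180, 180]. Speed limits (degrees/s): [127.2, 127.2, 147.25, 180, 180, 180].

## Interface

Orientations are given as [roll, pitch, yaw] about the fixed x, y, z axes, in that order (R = Rz(yaw) Ry(pitch) Rx(roll)).
In Python, from workcell import * gives the robot as it stands.
- The arm moves only by the tool servo_tool, never from a script. Its argument "moves" is a list of rows, each a list of 4 numbers: the shift along the world's x, y, z in cm, then the turn about the world's z in rad. A call has 1 to 20 rows; each row is the pose to reach, as a shift and turn from the pose commanded when the call began; what a row does not reach only later rows make up. A row lasts 1/12 s, in which the tool goes at most 41.7 mm and 7.16 degrees, less where a joint would pass 70% of its speed; a pose out of reach is approached as far as the arm can. A call with a gripper value outside its range is refused whole. "claw" is the closure, from 0 (fully open) to 1 (shut), set as the call begins (left out, the last holds). The fingers move at their own pace and stop on an object; "force" is the grip in N (left out, the last holds). Time passes only in rows, so rows that repeat a pose let the fingers close. It gives the time, the measured TCP pose, the force, the opening and the grip force at its end, in the units of the state.
- get_obs(): the state, without advancing time (a new reading comes with each control period).
- camera(name): name is "side" or "top" or "wrist"; returns the picture (384x512x3 uint8, red, green, blue); there is no depth.
- get_calibration(name): a dict with "fx", "fy", "cx", "cy" (pixels), "rvec" (rotation vector, rad) and "tvec" (3), from world to camera coordinates, as OpenCV has them; the wrist camera has in their place "tool_from_camera" (4x4, takes a point from camera to tool coordinates, whose origin is the TCP and whose axes are the flange's). Camera axes: x right, y down, z forward; pixel columns grow to the right and rows downward; lengths in m; the calibration is good to about 2 mm. The wrist camera is an equidistant fisheye: a pixel r from the principal point sees the ray r / f radians off the axis. A picture is of the moment at which its call begins: read the wrist's pose just before it. get_calibration takes no time and is no camera call.
- job_done(): hands the job in; it is judged then, once.
The state is a dict: "time": time; "q": joint angles; "qd": joint speeds; "joint_efforts": joint torques, N m; "ee_pos": TCP position; "tcp_rot": TCP orientation; "wrist_force": force on the tool from outside, world axes, zero at the start; "torque": the same for the moment, N m; "opening": finger opening in m; "grasp_force": force on a finger pad.
Only numpy, scipy, OpenCV 4.12 (cv2) and the standard library are available. Lean on these libraries where they do the work, as an engineer would, in place of code of your own. Each camera call takes 0.05 s, during which the arm holds its last target. There are 200 camera calls.

## Working session

There is one attempt and no reset: what is moved stays moved. The work goes in short steps, Python scripts to look and compute and a tool call to move; the robot and the scene stay as the last step left them, time stands still between calls to the robot, and variables do not carry over. Pictures are saved under pics/ and viewed, at most 14 in all, crops included, and the job is handed in when it is done.

Besides the shell and the picture viewer there is one more tool, called as name([rows], argument=value, ...), one row to a line, values as JSON. servo_tool: Moves the arm, as the interface text tells. Its arguments: {"type":"object","properties":{"moves":{"type":"array","items":{"type":"array","items":{"type":"number"}}},"claw":{"type":"number"},"force":{"type":"number"}},"required":["moves"]}

```bash
mkdir -p pics; python3 - <<'E'
from workcell import *
import cv2
o=get_obs();print(o)
for n in("side","top","wrist"):
    cv2.imwrite(f"pics/{n}0.png",cv2.cvtColor(camera(n),cv2.COLOR_RGB2BGR));print(n,get_calibration(n))
a=cv2.imread("pics/top0.png");cv2.imwrite("pics/top0b.png",cv2.resize(a,(800,600),interpolation=cv2.INTER_CUBIC))
a=cv2.imread("pics/side0.png");cv2.imwrite("pics/side0b.png",cv2.resize(a,(800,600),interpolation=cv2.INTER_CUBIC))
E
```

```text
{'time': 0.0, 'q': array([ 6.60063956e+01,  5.00875255e+00,  1.00339310e+01,  9.51003670e+01,
       -7.25422244e-05,  8.99995874e+01]), 'qd': array([ 0.00924223,  0.10263651,  0.14934822, -0.01683795, -0.00220663,
        0.01420141]), 'joint_efforts': array([-3.69100762e-04, -5.20387459e+01,  4.64800358e+01,  1.64231047e-02,
       -1.09253304e-05, -2.50353355e-05]), 'ee_pos': array([0.22353478, 0.50221721, 0.19980095]), 'tcp_rot': array([-1.79924811e+02,  7.20007586e-05,  1.56006808e+02]), 'wrist_force': array([ 0.25020857, -1.28438703, -0.30878221]), 'torque': array([ 0.03944252, -0.00547997, -0.01848728]), 'grasp_force': 0.0, 'opening': 0.08540336085836672}
side {'fx': 497.79617407751533, 'fy': 497.79617407751533, 'cx': 260.0475605293931, 'cy': 195.4946579083976, 'rvec': array([ 2.41648957,  0.53853881, -0.19811156]), 'tvec': array([-0.43866353, -0.1553199 ,  1.28455852])}
top {'fx': 369.15642514224845, 'fy': 369.15642514224845, 'cx': 255.548091942369, 'cy': 200.10759778626885, 'rvec': array([ 2.07430825, -2.12680126,  0.24789312]), 'tvec': array([-0.01340605,  0.51660259,  0.91505628])}
wrist {'fx': 297.3186396354542, 'fy': 297.3186396354542, 'cx': 255.8882386538528, 'cy': 193.55748131949795, 'tool_from_camera': array([[-4.83311748e-04, -9.57085401e-01, -2.89805627e-01,
         7.37386456e-02],
       [ 9.99999812e-01, -3.52889176e-04, -5.02290381e-04,
        -7.22330230e-04],
       [ 3.78465522e-04, -2.89805815e-01,  9.57085391e-01,
        -1.72048285e-01],
       [ 0.00000000e+00,  0.00000000e+00,  0.00000000e+00,
         1.00000000e+00]])}
```

View pics/top0b.png

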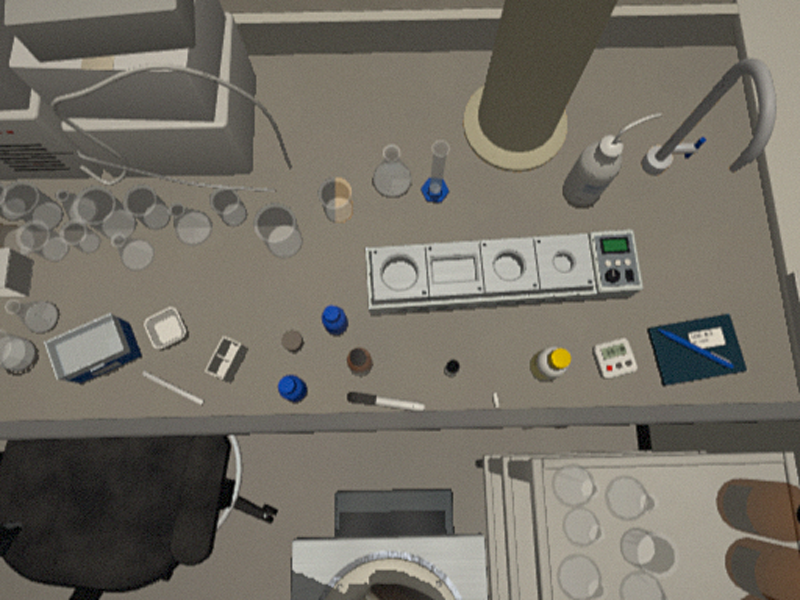

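View pics/side0b.png

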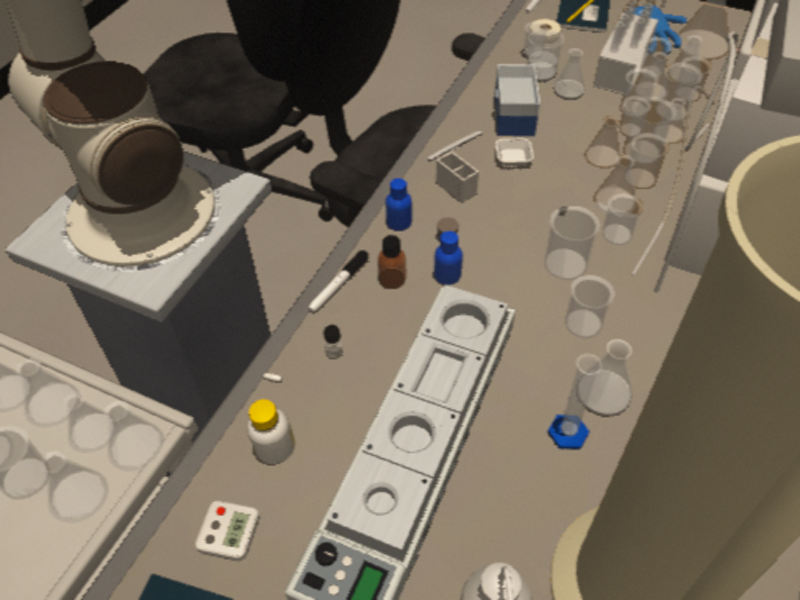

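The top view (800-wide) shows the heater row from (370,280) to (640,265). The wells left to right are large round (400,272), rectangular (453,270), medium round (508,265) and small round (563,262).

- **Brown bottle:** candidates are brown (360,360), blue (335,318), blue (291,388) and a low dark disc (292,341). The brown one with the black cap fits.
- **Vial:** (452,367).
- **White bottle:** (553,362), with the yellow cap.
- **Trough:** candidates are (225,357) with a cross wall, the weighing dish (165,327) and the blue box (93,347). The one at (225,357) fits.

I'll enlarge these to confirm.

```bash
cat > h.py <<'E'
import numpy as np, cv2
from workcell import *
def P(n):
    c=get_calibration(n);K=np.array([[c['fx'],0,c['cx']],[0,c['fy'],c['cy']],[0,0,1]])
    R=cv2.Rodrigues(np.array(c['rvec']))[0];return K,R,np.array(c['tvec'])
def proj(n,X):
    K,R,t=P(n);p=K@(R@np.array(X,float)+t);return p[:2]/p[2]
def plane(n,uv,z):
    K,R,t=P(n);d=R.T@np.linalg.inv(K)@[uv[0],uv[1],1];o=-R.T@t
    return (o+d*(z-o[2])/d[2])
def tri(a,b):
    M=[np.c_[P(n)[0]@np.c_[P(n)[1],P(n)[2]]] for n in('top','side')]
    X=cv2.triangulatePoints(M[0],M[1],np.array(a,float),np.array(b,float))[:,0];return X[:3]/X[3]
def crop(img,out,x,y,w,h,s):
    a=cv2.resize(img[y:y+h,x:x+w],None,fx=s,fy=s,interpolation=cv2.INTER_CUBIC)
    for i in range(-(-x//20)*20,x+w,20):
        cv2.line(a,(int((i+.5-x)*s),0),(int((i+.5-x)*s),8),(0,0,255),1);cv2.putText(a,str(i),(int((i-x)*s),20),0,.4,(0,0,255))
    for i in range(-(-y//20)*20,y+h,20):
        cv2.line(a,(0,int((i+.5-y)*s)),(8,int((i+.5-y)*s)),(0,0,255),1);cv2.putText(a,str(i),(10,int((i-y)*s+4)),0,.4,(0,0,255))
    cv2.imwrite(out,a)
E
python3 - <<'E'
from h import *
t=cv2.imread('pics/top0.png');s=cv2.imread('pics/side0.png')
crop(t,'pics/tc1.png',120,140,300,128,2.66)
crop(s,'pics/sc1.png',120,80,230,304,1.97)
print(proj('top',get_obs()['ee_pos']),proj('side',get_obs()['ee_pos']))
E
```

```text
[  5.22673123 327.63845773] [251.41366311 -11.55640283]
```

View pics/tc1.png

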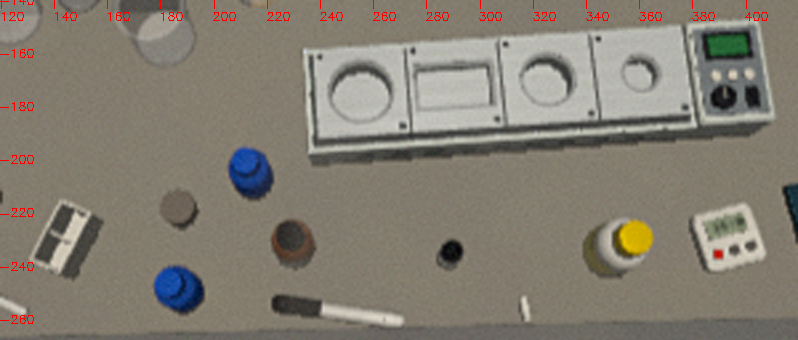

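View pics/sc1.png

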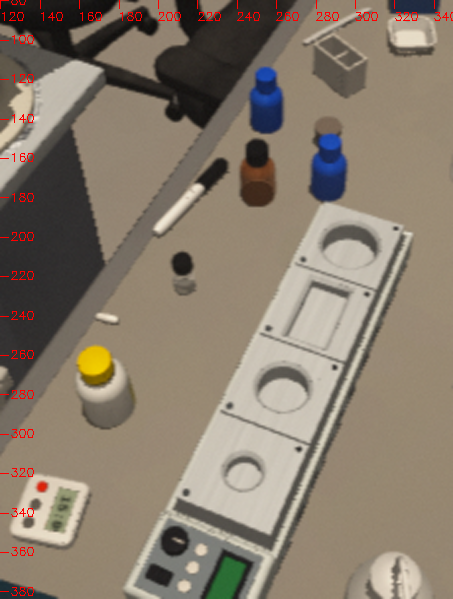

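The crops confirm the choices: brown bottle cap at top (229,228), vial (289,234), yellow cap (358,229) and trough with cross wall (144,229). The wells left to right are large (255,174), rectangular (290,172), medium (325,169) and small (360,167). Next I triangulate.

```bash
python3 - <<'E'
from h import *
np.set_printoptions(precision=4,suppress=True)
for n,a,b,z in [('amber cap',(228.9,227.8),(250,153.6),.085),('vial',(289.4,233.9),(211.9,210),.052),('white',(358.2,228.6),(167.7,258.7),.098),
 ('trough',(143.9,228.6),(292.6,105.9),.05),
 ('L',(255.2,174.1),(297.2,204.4),.066),('T',(290.2,172.2),(283.5,238.4),.066),('M',(325.1,169.2),(263.2,276.5),.066),('S',(360.1,166.9),(242.9,319.1),.066)]:
    print(n,tri(a,b),plane('top',a,z)[:2],plane('side',b,z)[:2])
# trough rim corners
im=cv2.imread('pics/top0.png');im2=cv2.imread('pics/side0.png')
a=cv2.resize(im[205:250,120:170],None,fx=8,fy=8,interpolation=cv2.INTER_CUBIC)
b=cv2.resize(im2[90:135,265:315],None,fx=8,fy=8,interpolation=cv2.INTER_CUBIC)
cv2.imwrite('pics/tr.png',np.hstack([a,b]))
E
```

```text
amber cap [0.4401 0.0431 0.0855] [0.44  0.043] [0.44   0.0436]
vial [ 0.4249 -0.1125  0.0528] [ 0.4253 -0.1123] [ 0.4243 -0.1121]
white [ 0.4267 -0.279   0.1025] [ 0.4279 -0.2798] [ 0.4243 -0.2771]
trough [0.45   0.2686 0.051 ] [0.449 0.268] [0.4501 0.2703]
L [ 0.5867 -0.0277  0.0615] [ 0.586  -0.0271] [ 0.5874 -0.0314]
T [ 0.5931 -0.12    0.0596] [ 0.589  -0.1208] [ 0.5957 -0.1229]
M [ 0.5951 -0.2163  0.0618] [ 0.595  -0.2146] [ 0.5955 -0.219 ]
S [ 0.599  -0.311   0.0623] [ 0.5992 -0.3089] [ 0.5992 -0.3131]
```

View pics/tr.png

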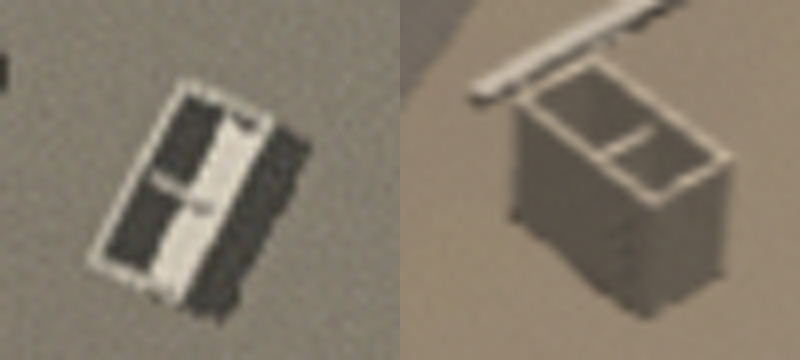

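Trough corners: top (143,214.5), (154,219), (131,237), (142,242). I'll move above the row for a refined wrist view.

servo_tool([
  [25,-62,5,-1.105],
  [25,-62,5,-1.105],
  [25,-62,5,-1.105],
  [25,-62,5,-1.105],
  [25,-62,5,-1.105],
  [25,-62,5,-1.105],
  [25,-62,5,-1.105],
  [25,-62,5,-1.105],
  [25,-62,5,-1.105],
  [25,-62,5,-1.105],
  [25,-62,5,-1.105],
  [25,-62,5,-1.105],
  [25,-62,5,-1.105],
  [25,-62,5,-1.105],
  [25,-62,5,-1.105],
  [25,-62,5,-1.105],
  [25,-62,5,-1.105],
  [25,-62,5,-1.105],
  [25,-62,5,-1.105],
  [25,-62,5,-1.105],
])

```text
time: 1.82
ee_pos: [0.4733, -0.1165, 0.2505]
tcp_rot: [-180.0, -0.0, 92.7]
wrist_force: [-0.7, 0.1, -0.4]
opening: 0.0854
grasp_force: 0.0
```

```bash
cat >> h.py <<'E'
from scipy.spatial.transform import Rotation as Rt
def wray(uv,pos,rot):
    c=get_calibration('wrist');d=(np.array(uv,float)-[c['cx'],c['cy']])/c['fx'];r=np.linalg.norm(d)
    v=np.r_[d/r*np.sin(r),np.cos(r)];T=c['tool_from_camera'];R=Rt.from_euler('xyz',rot,degrees=True).as_matrix()
    return np.array(pos)+R@T[:3,3],R@T[:3,:3]@v
def wplane(uv,z,pos,rot):
    o,d=wray(uv,pos,rot);return (o+d*(z-o[2])/d[2])[:2]
def wproj(X,pos,rot):
    c=get_calibration('wrist');T=c['tool_from_camera'];R=Rt.from_euler('xyz',rot,degrees=True).as_matrix()
    p=T[:3,:3].T@(R.T@(np.array(X)-pos)-T[:3,3]);r=np.arctan2(np.hypot(p[0],p[1]),p[2]);return np.array([c['cx'],c['cy']])+c['fx']*r*p[:2]/np.hypot(p[0],p[1])
E
python3 - <<'E'
from h import *
o=get_obs();print(o['time'],o['q'],o['ee_pos'].tolist(),o['tcp_rot'].tolist())
w=cv2.cvtColor(camera('wrist'),cv2.COLOR_RGB2BGR);cv2.imwrite('pics/w1.png',w)
crop(w,'pics/w1b.png',0,0,512,384,1.5625)
f=lambda l,x,y,x0:[(x0+(u-x)/8-.5,y+v/8-.5) for u,v in l]
top=f([(187,80),(275,118),(93,262),(180,302)],0,205,120);sd=f([(197+0,57),(118,98),(333,155),(255,205)],0,90,265)
C=[plane('top',p,.05) for p in top];print('top',np.round(C,4),np.mean(C,0))
C=[plane('side',p,.05) for p in sd];print('side',np.round(C,4),np.mean(C,0))
E
```

```text
1.8167 [-1.38401424e+01 -2.15251390e+00  8.43887303e+00  1.00601102e+02
  1.21889656e-02  7.34140531e+01] [0.47333242222045685, -0.11654409542467849, 0.2505458514805406] [-179.99416847898505, -0.014455028238103651, 92.74580265350775]
top [[0.4868 0.2724 0.05  ]
 [0.4733 0.2428 0.05  ]
 [0.4271 0.3003 0.05  ]
 [0.4133 0.2714 0.05  ]] [0.45012404 0.27173184 0.05      ]
side [[0.4278 0.2999 0.05  ]
 [0.4126 0.2707 0.05  ]
 [0.4858 0.2743 0.05  ]
 [0.4723 0.2422 0.05  ]] [0.44960084 0.27179169 0.05      ]
```

View pics/w1b.png

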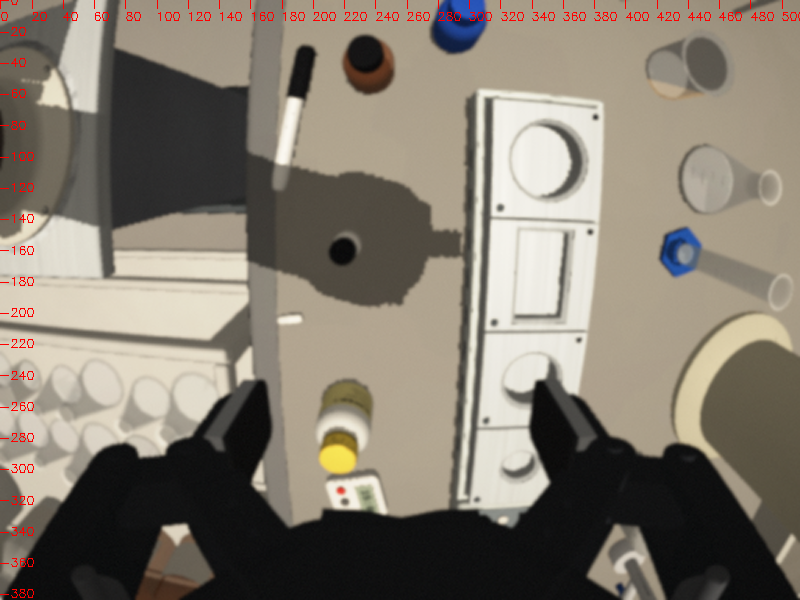

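Wrist view: block screws at L (595,117)/(500,207), T (590,231)/(494,322) and M (578,340)/(486,420). The vial cap is at (343,250), the yellow cap at (338,459) and the brown cap at (365,54).

```bash
python3 - <<'E'
from h import *
pos=[.47333,-.11654,.25055];rot=[-179.994,-.0145,92.746]
s=lambda u,v:(u/1.5625-.5,v/1.5625-.5)
cs=[]
for n,a,b in[('L',(595,117),(500,207)),('T',(590,231),(494,322)),('M',(578,340),(486,420))]:
    A=wplane(s(*a),.066,pos,rot);B=wplane(s(*b),.066,pos,rot);cs.append((A+B)/2);print(n,A,B,(A+B)/2)
print('Lwell',wplane(s(548.5,159.5),.066,pos,rot))
for n,a,z in[('vial',(343,250),.052),('white',(338,459),.098),('amber',(365,54),.085)]:print(n,wplane(s(*a),z,pos,rot))
# screws in top crop
t=lambda u,v:plane('top',(120+u/2.66-.5,140+v/2.66-.5),.066)[:2]
for n,a,b in[('L',(319,57),(403,126)),('T',(412,51),(497,119)),('M',(505,45),(592,113)),('S',(599,39),(685,107))]:print(n,t(*a),t(*b),(t(*a)+t(*b))/2)
d=lambda u,v:plane('side',(120+u/1.97-.5,80+v/1.97-.5),.066)[:2]
for n,a,b in[('L',(395,229),(303,260)),('T',(366,294),(269,328)),('M',(334,367),(229,411)),('S',(298,449),(186,492))]:print(n,d(*a),d(*b),(d(*a)+d(*b))/2)
E
```

```text
L [0.62207395 0.01079571] [ 0.54810018 -0.06974972] [ 0.58508706 -0.029477  ]
T [ 0.62620294 -0.08254351] [ 0.55231787 -0.16387441] [ 0.58926041 -0.12320896]
M [ 0.62997413 -0.17738284] [ 0.55666004 -0.25738325] [ 0.59331709 -0.21738304]
Lwell [ 0.58452457 -0.02877099]
vial [ 0.42599051 -0.1126616 ]
white [ 0.42741615 -0.28307789]
amber [0.44018517 0.0390284 ]
L [0.62405793 0.01439424] [ 0.5496555  -0.06806754] [ 0.58685671 -0.02683665]
T [ 0.62813192 -0.07991778] [ 0.55455466 -0.16199634] [ 0.59134329 -0.12095706]
M [ 0.63221879 -0.17452819] [ 0.5584105 -0.2571801] [ 0.59531465 -0.21585414]
S [ 0.63629348 -0.270455  ] [ 0.56232799 -0.35066097] [ 0.59931074 -0.31055798]
L [0.62282276 0.01105935] [ 0.54923794 -0.06987329] [ 0.58603035 -0.02940697]
T [ 0.62654592 -0.08245237] [ 0.55345173 -0.16267381] [ 0.58999882 -0.12256309]
M [ 0.63081109 -0.17663694] [ 0.55933756 -0.26321986] [ 0.59507432 -0.2199284 ]
S [ 0.63504371 -0.27113886] [ 0.56121915 -0.35206986] [ 0.59813143 -0.31160436]
```

Three views agree within about 2 mm: S (.599,-.311), M (.595,-.217), T (.590,-.123), L (.586,-.029), row yaw 2.6°, and the heights match. The vial goes first.

servo_tool([
  [-4.8,0.4,-2,0],
  [-4.8,0.4,-6,0],
  [-4.8,0.4,-10,0],
  [-4.8,0.4,-14,0],
  [-4.8,0.4,-17,0],
  [-4.8,0.4,-19.5,0],
  [-4.8,0.4,-21.5,0],
  [-4.8,0.4,-22.8,0],
  [-4.8,0.4,-22.8,0],
  [-4.8,0.4,-22.8,0],
])

```text
time: 2.7
ee_pos: [0.4253, -0.1125, 0.0227]
tcp_rot: [-180.0, -0.0, 92.8]
wrist_force: [-0.5, 0.4, 0.4]
opening: 0.0853
grasp_force: 0.0
```

servo_tool([
  [0,0,0,0],
  [0,0,0,0],
  [0,0,0,0],
  [0,0,0,0],
  [0,0,0,0],
  [0,0,0,0],
  [0,0,0,0],
  [0,0,0,0],
  [0,0,0,0],
  [0,0,0,0],
  [0,0,0,0],
  [0,0,0,0],
], claw=1, force=40)

```text
time: 3.7
ee_pos: [0.4256, -0.1135, 0.0224]
tcp_rot: [-180.0, -0.0, 92.7]
wrist_force: [0.1, 0.1, -0.3]
opening: -0.0
grasp_force: 0.0
```

The opening is 0, so the grasp missed. I'll look.

```bash
python3 - <<'E'
from h import *
w=cv2.cvtColor(camera('wrist'),cv2.COLOR_RGB2BGR);t=cv2.cvtColor(camera('top'),cv2.COLOR_RGB2BGR);s=cv2.cvtColor(camera('side'),cv2.COLOR_RGB2BGR)
a=cv2.resize(w,(533,400));b=cv2.resize(s[150:260,150:280],None,fx=2,fy=1.82*1,interpolation=2)
c=cv2.resize(t[190:260,220:360],(266,200),interpolation=2);b=cv2.resize(s[150:260,150:290],(266,200),interpolation=2)
cv2.imwrite('pics/m.png',np.hstack([a,np.vstack([c,b])]))
E
```

```text
(no output)
```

View pics/m.png

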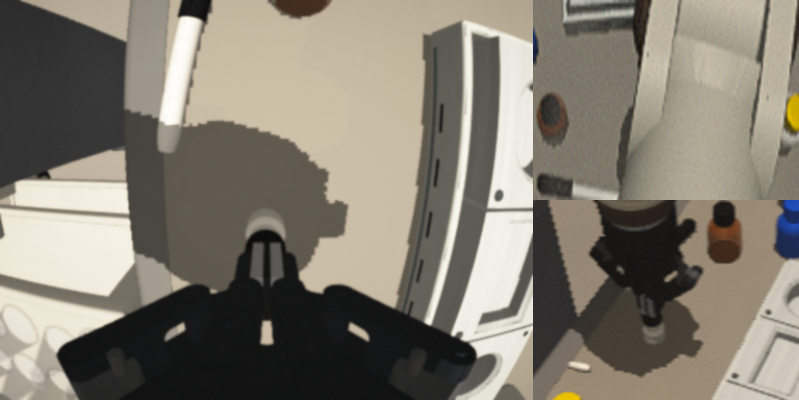

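```bash
python3 - <<'E'
from h import *
o=get_obs();p,r=o['ee_pos'],o['tcp_rot'];print(p,r)
for z in(0,.0224,.04,.052):
  X=[p[0],p[1],z];print(z,proj('side',X),wproj(X,p,r)*1.04)
s=cv2.cvtColor(camera('side'),cv2.COLOR_RGB2BGR);w=cv2.cvtColor(camera('wrist'),cv2.COLOR_RGB2BGR)
a=cv2.resize(s[185:245,185:245],(400,400),interpolation=2);b=cv2.resize(w[170:270,205:305],(400,400),interpolation=2)
cv2.imwrite('pics/m2.png',np.hstack([a,b]))
E
```

```text
[ 0.42563162 -0.11353831  0.02244956] [-1.79994804e+02 -4.59073966e-04  9.26917281e+01]
0 [214.0168539  224.79780153] [266.63667387 221.49203937]
0.0224 [213.21145231 218.85065702] [266.71134999 234.51972058]
0.04 [212.56025165 214.04214351] [266.78224028 246.96368852]
0.052 [212.10662164 210.69250621] [266.83835913 256.86884265]
```

View pics/m2.png

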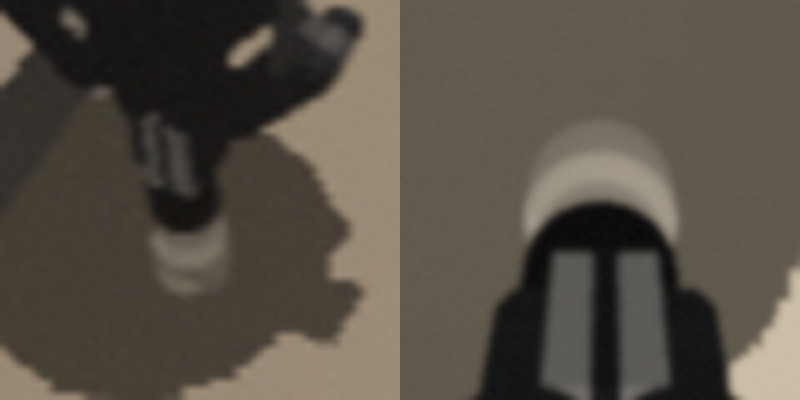

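The fingers are shut at the vial's place with no contact read, yet the vial still stands there. I'll open and re-close gradually, watching the readings.

servo_tool([
  [0,0,0,0],
  [0,0,0,0],
  [0,0,0,0],
  [0,0,0,0],
  [0,0,0,0],
  [0,0,0,0],
  [0,0,0,0],
  [0,0,0,0],
  [0,0,0,0],
  [0,0,0,0],
], claw=0)

```text
time: 4.78
ee_pos: [0.4257, -0.1135, 0.0225]
tcp_rot: [-180.0, -0.0, 92.7]
wrist_force: [0.0, 0.2, 0.5]
opening: 0.0854
grasp_force: 0.0
```

```bash
python3 - <<'E'
from h import *
o=get_obs();print(o['ee_pos'],o['opening'],o['wrist_force'])
s=cv2.cvtColor(camera('side'),cv2.COLOR_RGB2BGR);w=cv2.cvtColor(camera('wrist'),cv2.COLOR_RGB2BGR)
a=cv2.resize(s[185:245,185:245],(400,400),interpolation=2);b=cv2.resize(w[150:310,175:335],(400,400),interpolation=2)
cv2.imwrite('pics/m3.png',np.hstack([a,b]))
E
```

```text
[ 0.42565509 -0.11351614  0.02247141] 0.0854006246979257 [0.01440415 0.24714344 0.47006535]
```

View pics/m3.png

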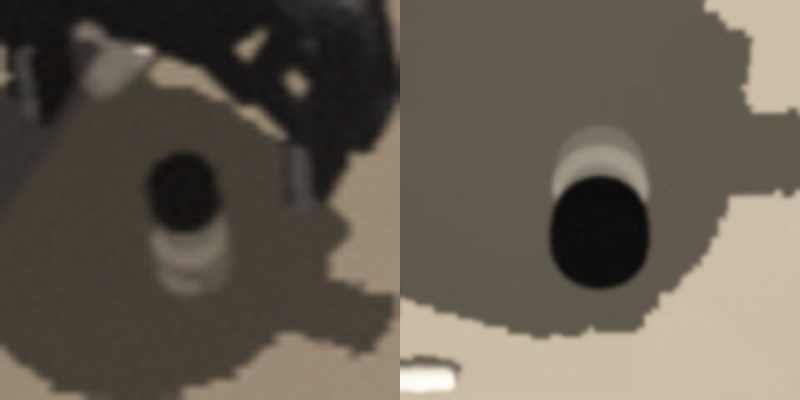

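```bash
python3 - <<'E'
from h import *
o=get_obs();p,r=o['ee_pos'],o['tcp_rot']
for z in(.035,.05,.06,.07):
  print(z,[ (proj('side',[p[0]+s*.0427,p[1]+s*.002,z])-185+.5)*400/60 for s in(-1,1)])
print('cap xy at .052',wplane((175+200/2.5-.5,150+232/2.5-.5),.052,p,r))
print('cap half widths',[wplane((175+(u)/2.5-.5,150+232/2.5-.5),.052,p,r) for u in(150,249)])
print('cap x from wide first view by tri; side cap',tri((289.4,233.9),(211.9,210)))
E
```

```text
0.035 [array([ 70.99363688, 166.28719479]), array([307.99269105, 246.7225047 ])]
0.05 [array([ 65.99418241, 138.35243563]), array([305.52079749, 219.12505788])]
0.06 [array([ 62.60040241, 119.38948125]), array([303.84220092, 200.38437238])]
0.07 [array([ 59.15672236, 100.14770728]), array([302.13842632, 181.3625869 ])]
cap xy at .052 [ 0.42439861 -0.11077221]
cap half widths [array([ 0.41375234, -0.11131478]), array([ 0.43482906, -0.1103254 ])]
cap x from wide first view by tri; side cap [ 0.42487161 -0.11248828  0.05284666]
```

```bash
python3 - <<'E'
from h import *
o=get_obs();p,r=o['ee_pos'],o['tcp_rot'];print(o['q'])
for dz in(0,.01,.02,.03):
  q=p+[0,0,dz];print(dz,'screws',wproj([.5487,-.0695,.066],q,r)*1.04,wproj([.5534,-.163,.066],q,r)*1.04,'capx',wproj([.4133,-.1115,.052],q,r)[0]-wproj([.4363,-.1115,.052],q,r)[0])
for z in(.0224,.03,.04,.05,.06):
  print(z,'shut front face: wrist crop',(wproj([p[0],p[1]+.011,z],p,r)-[205,170]+.5)*4,'side',(proj('side',[p[0],p[1]-.011,z])-185+.5)*400/60)
E
```

```text
[-1.49347336e+01 -9.78714305e+00 -2.38925045e+01  7.58981321e+01
  5.67899945e-04  7.23735105e+01]
0 screws [499.63163756 193.91844272] [460.15767762 333.49444633] capx -43.03552709990234
0.01 screws [488.8781201  189.11025028] [453.39798609 324.57819155] capx -40.68185627522243
0.02 screws [478.88687857 184.73939547] [446.94520393 316.16778339] capx -38.556634190146156
0.03 screws [469.60219074 180.75870219] [440.79416083 308.23889514] capx -36.630360292654984
0.0224 shut front face: wrist crop [211.18399948 158.17949085] side [175.24224956 253.74536237]
0.03 shut front face: wrist crop [211.43933265 175.6128779 ] side [173.28126052 240.05965385]
0.04 shut front face: wrist crop [211.80730524 200.81872147] side [170.66783626 221.82061132]
0.05 shut front face: wrist crop [212.21701985 228.99884245] side [168.01594684 203.31312107]
0.06 shut front face: wrist crop [212.67543899 260.67463819] side [165.32473675 184.53121252]
```

Screws match the reported TCP pose (dz=0), but in both views the shut fingertips end at z≈0.056. The real tips therefore stand about 33 mm behind the stated TCP, and they closed just above the cap. I'll descend about 28 mm more, watching the force.

servo_tool([
  [0,0.1,-0.7,0],
  [0,0.2,-1.4,0],
  [0,0.2,-2.0,0],
  [0,0.2,-2.5,0],
  [0,0.2,-2.8,0],
  [0,0.2,-2.8,0],
  [0,0.2,-2.8,0],
])

```text
time: 5.47
ee_pos: [0.4255, -0.1115, -0.0057]
tcp_rot: [-180.0, -0.0, 92.7]
wrist_force: [0.7, -0.9, -0.3]
opening: 0.0853
grasp_force: 0.0
```

servo_tool([
  [0,0,0,0],
  [0,0,0,0],
  [0,0,0,0],
  [0,0,0,0],
  [0,0,0,0],
  [0,0,0,0],
  [0,0,0,0],
  [0,0,0,0],
  [0,0,0,0],
  [0,0,0,0],
], claw=1, force=40)

```text
time: 6.3
ee_pos: [0.4257, -0.1116, -0.0053]
tcp_rot: [180.0, 0.0, 92.7]
wrist_force: [-0.9, 0.7, 3.2]
opening: 0.021
grasp_force: 39.0
```

Gripped: 39 N, opening 21 mm. I'll lift and carry it over the small well.

servo_tool([
  [0,0,1,0],
  [0,0,3,0],
  [0,0,6,0],
  [0,0,8.5,0],
  [1.5,-1.7,9,0],
  [4,-4.6,9,0],
  [6.5,-7.5,9,0],
  [9,-10.4,9,0],
  [11.5,-13.3,9,0],
  [14,-16.2,9,0],
  [16,-18.5,9,0],
  [17,-19.6,9,0],
  [17.3,-20,9,0],
  [17.3,-20,9,0],
  [17.3,-20,8.5,0],
  [17.3,-20,8,0],
  [17.3,-20,8,0],
])

```text
time: 7.72
ee_pos: [0.5977, -0.3104, 0.0735]
tcp_rot: [-179.9, -0.0, 92.7]
wrist_force: [-0.8, -0.3, -1.2]
opening: 0.0215
grasp_force: 39.2
```

```bash
python3 - <<'E'
from h import *
o=get_obs();print(o['ee_pos'],o['opening'],o['wrist_force'],o['grasp_force'])
s=cv2.cvtColor(camera('side'),cv2.COLOR_RGB2BGR);w=cv2.cvtColor(camera('wrist'),cv2.COLOR_RGB2BGR)
a=cv2.resize(s[260:350,200:290],(400,400),interpolation=2);b=cv2.resize(w[130:290,175:335],(400,400),interpolation=2)
cv2.imwrite('pics/v1.png',np.hstack([a,b]))
E
```

```text
[ 0.59773272 -0.31043872  0.07354793] 0.021518256551271746 [-0.79868454 -0.31499038 -1.19135768] 39.182942035586166
```

View pics/v1.png

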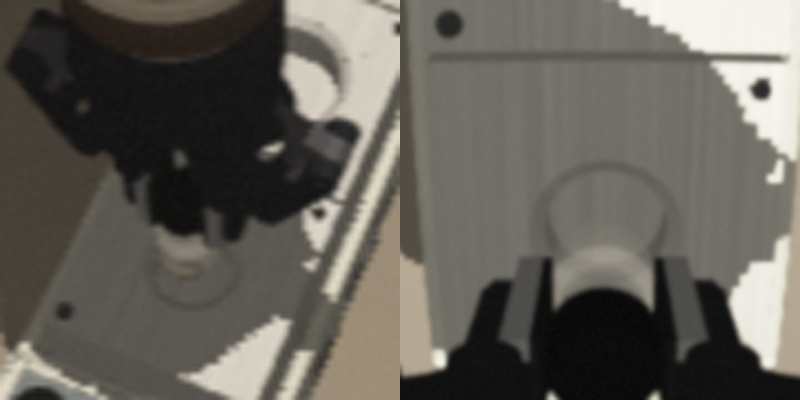

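The vial hangs upright, centred over the small well's mouth at (605,230). I'll lower it.

servo_tool([
  [0.1,-0.1,-0.5,0],
  [0.1,-0.1,-1,0],
  [0.1,-0.1,-1.5,0],
  [0.1,-0.1,-2,0],
  [0.1,-0.1,-2.4,0],
  [0.1,-0.1,-2.7,0],
  [0.1,-0.1,-2.9,0],
  [0.1,-0.1,-3.0,0],
  [0.1,-0.1,-3.0,0],
])

```text
time: 8.57
ee_pos: [0.5996, -0.3125, 0.0443]
tcp_rot: [-180.0, -0.0, 92.7]
wrist_force: [0.2, 0.5, 0.1]
opening: 0.0213
grasp_force: 39.2
```

servo_tool([
  [0,0,-0.05,0],
  [0,0,-0.1,0],
  [0,0,-0.15,0],
  [0,0,-0.15,0],
])

```text
time: 8.9
ee_pos: [0.5997, -0.3126, 0.043]
tcp_rot: [180.0, 0.0, 92.7]
wrist_force: [0.5, 0.1, 0.4]
opening: 0.0212
grasp_force: 39.2
```

servo_tool([
  [0,0,-0.05,0],
  [0,0,-0.1,0],
  [0,0,-0.1,0],
])

```text
time: 9.15
ee_pos: [0.5998, -0.3127, 0.0427]
tcp_rot: [180.0, 0.0, 92.7]
wrist_force: [-1.7, 0.7, 3.9]
opening: 0.0211
grasp_force: 39.6
```

The vial touches the floor at the expected height (3.9 N). I'll release and retreat.

servo_tool([
  [0,0,0,0],
  [0,0,0,0],
  [0,0,0,0],
  [0,0,0,0],
  [0,0,0,0],
  [0,0,0,0],
  [0,0,1,0],
  [0,0,4,0],
  [0,0,8,0],
  [0,0,11,0],
  [0,0,11,0],
], claw=0)

```text
time: 10.07
ee_pos: [0.6016, -0.3135, 0.1607]
tcp_rot: [179.5, 0.3, 92.7]
wrist_force: [0.3, -0.3, 0.9]
opening: 0.0853
grasp_force: 0.0
```

Next the brown bottle. A blue bottle stands near it at +x, so I'll close along y.

servo_tool([
  [-2,3,0,0.12],
  [-4,7,0,0.24],
  [-6,10,0,0.36],
  [-8,14,0,0.48],
  [-9,17,0,0.6],
  [-10.5,20,0,0.72],
  [-12,24,0,0.84],
  [-13,27,0,0.96],
  [-14,30,0,1.08],
  [-15,33,0,1.2],
  [-16,34.5,0,1.32],
  [-16.1,35.4,0,1.44],
  [-16.1,35.4,0,1.52],
  [-16.1,35.4,0,1.52],
  [-16.1,35.4,0,1.52],
  [-16.1,35.4,0,1.52],
])

```text
time: 11.4
ee_pos: [0.4388, 0.0412, 0.1523]
tcp_rot: [180.0, 0.0, 179.6]
wrist_force: [-0.4, 0.4, -0.1]
opening: 0.0853
grasp_force: 0.0
```

```bash
python3 - <<'E'
from h import *
o=get_obs();print(o['ee_pos'].tolist(),o['tcp_rot'].tolist(),o['q'])
w=cv2.cvtColor(camera('wrist'),cv2.COLOR_RGB2BGR);cv2.imwrite('pics/w2.png',w)
crop(w,'pics/w2b.png',0,0,512,384,1.5625)
E
```

```text
[0.4387743404619864, 0.0412400372782344, 0.1523395196476925] [179.99874021095928, 0.022162227238276697, 179.5970416529597] [ 5.37010822e+00 -1.07017292e+01 -1.03099936e+01  9.03695590e+01
 -9.75868175e-04  5.77306613e+00]
```

View pics/w2b.png

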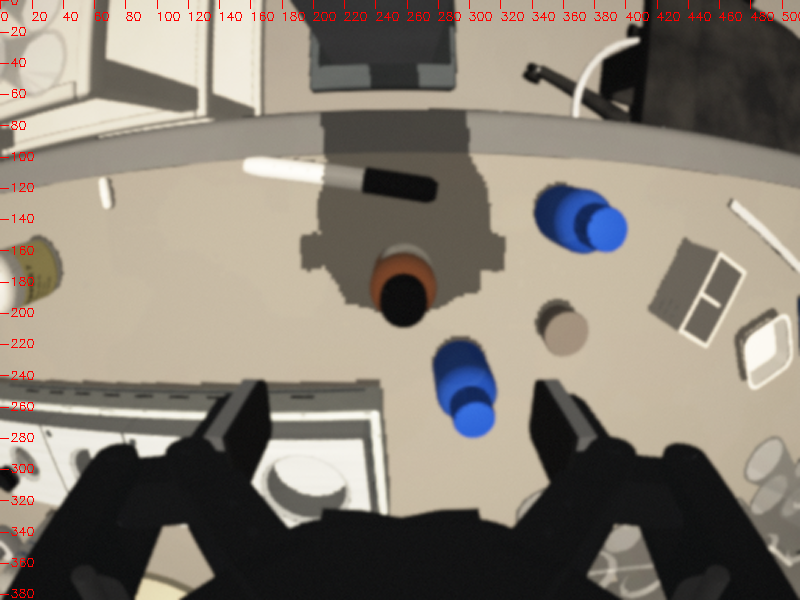

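The wrist view shows the brown bottle's cap at (403,302), the near blue bottle at (473,420), and clear fingers' paths on both sides in y.

```bash
python3 - <<'E'
from h import *
p=[.43877,.04124,.15234];r=[180,.02,179.6];s=lambda u,v:(u/1.5625-.5,v/1.5625-.5)
print('amber',wplane(s(403,302),.085,p,r),'blue cap',wplane(s(473,420),.085,p,r))
C=[wplane(s(*a),.05,p,r) for a in[(720,253),(745,272),(681,330),(706,346)]];print(C,np.mean(C,0))
E
```

```text
amber [0.43652372 0.04172519] blue cap [0.51094549 0.08344877]
[array([0.41207813, 0.26811592]), array([0.42538269, 0.29687315]), array([0.46941024, 0.24200362]), array([0.48306022, 0.26956845])] [0.44748282 0.26914028]
```

servo_tool([
  [0,0,-3,0],
  [0,0,-6,0],
  [0,0,-9,0],
  [0,0,-11.5,0],
  [0,0,-13.5,0],
  [0,0,-15,0],
  [0,0,-15.8,0],
  [0,0,-15.8,0],
  [0,0,-15.8,0],
])

```text
time: 12.2
ee_pos: [0.4388, 0.0413, -0.0056]
tcp_rot: [180.0, -0.0, 179.7]
wrist_force: [0.1, -0.4, 0.6]
opening: 0.0855
grasp_force: 0.0
```

servo_tool([
  [0,0,0,0],
  [0,0,0,0],
  [0,0,0,0],
  [0,0,0,0],
  [0,0,0,0],
  [0,0,0,0],
  [0,0,0,0],
  [0,0,0,0],
  [0,0,0,0],
], claw=1, force=50)

```text
time: 12.95
ee_pos: [0.4394, 0.0415, -0.005]
tcp_rot: [180.0, 0.1, 179.8]
wrist_force: [-1.0, -0.0, 5.2]
opening: 0.0402
grasp_force: 50.8
```

servo_tool([
  [0,0,1,0],
  [0,0,3,0],
  [0,0,6,0],
  [0,0,8.5,0],
  [1,-1.7,9.5,0],
  [2.8,-4.7,9.5,0],
  [4.6,-7.7,9.5,0],
  [6.4,-10.7,9.5,0],
  [8.2,-13.7,9.5,0],
  [10,-16.7,9.5,0],
  [11.8,-19.7,9.5,0],
  [13.6,-22.7,9.5,0],
  [15,-25,9.5,0],
  [15.5,-25.8,9.5,0],
  [15.5,-25.8,9,0],
  [15.5,-25.8,8,0],
  [15.5,-25.8,7.5,0],
  [15.5,-25.8,7.5,0],
])

```text
time: 14.45
ee_pos: [0.5923, -0.215, 0.0672]
tcp_rot: [179.9, -0.2, 179.8]
wrist_force: [0.1, -0.8, -1.5]
opening: 0.0399
grasp_force: 50.8
```

```bash
python3 - <<'E'
from h import *
o=get_obs();print(o['ee_pos'],o['opening'],o['wrist_force'],o['grasp_force'])
s=cv2.cvtColor(camera('side'),cv2.COLOR_RGB2BGR);w=cv2.cvtColor(camera('wrist'),cv2.COLOR_RGB2BGR)
a=cv2.resize(s[210:330,200:320],(400,400),interpolation=2);b=cv2.resize(w[110:310,155:355],(400,400),interpolation=2)
cv2.imwrite('pics/v2.png',np.hstack([a,b]))
E
```

```text
[ 0.59232672 -0.21500538  0.06717484] 0.03993106182727387 [ 0.12464581 -0.77782486 -1.48350062] 50.77721082314383
```

View pics/v2.png

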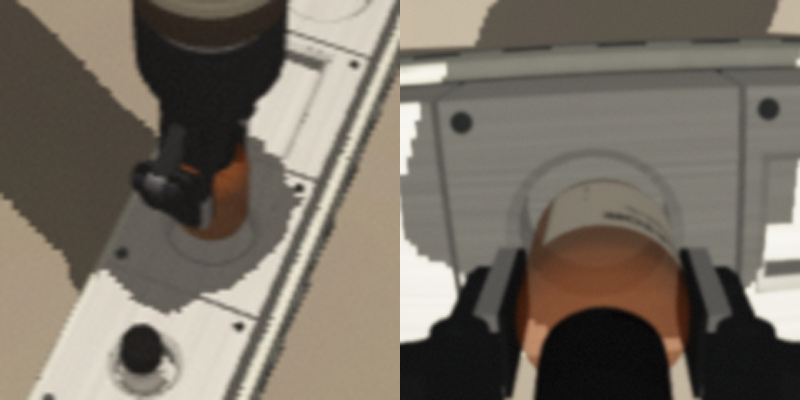

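The vial stands in the small well at (143,355). The bottle is upright over the medium well, a couple of mm to +y, so I'll correct and lower it.

servo_tool([
  [0.1,-0.1,0,0],
  [0.1,-0.1,-0.5,0],
  [0.1,-0.1,-1,0],
  [0.1,-0.1,-1.5,0],
  [0.1,-0.1,-2,0],
  [0.1,-0.1,-2.5,0],
  [0.1,-0.1,-2.9,0],
  [0.1,-0.1,-3.2,0],
  [0.1,-0.1,-3.3,0],
  [0.1,-0.1,-3.3,0],
])

```text
time: 15.38
ee_pos: [0.5945, -0.2175, 0.0356]
tcp_rot: [180.0, -0.0, 179.8]
wrist_force: [0.3, 0.3, -1.1]
opening: 0.0399
grasp_force: 50.8
```

servo_tool([
  [0,0,-0.05,0],
  [0,0,-0.1,0],
  [0,0,-0.15,0],
  [0,0,-0.15,0],
])

```text
time: 15.72
ee_pos: [0.5947, -0.2176, 0.0346]
tcp_rot: [-180.0, 0.0, 179.8]
wrist_force: [-1.4, -0.0, -1.6]
opening: 0.0399
grasp_force: 50.8
```

servo_tool([
  [0,0,-0.05,0],
  [0,0,-0.1,0],
  [0,0,-0.15,0],
  [0,0,-0.2,0],
  [0,0,-0.2,0],
  [0,0,-0.2,0],
])

```text
time: 16.22
ee_pos: [0.5948, -0.2176, 0.0338]
tcp_rot: [-180.0, 0.1, 179.8]
wrist_force: [-2.8, 0.7, 8.6]
opening: 0.0399
grasp_force: 55.7
```

On the floor (8.6 N at the expected height). Release, rise and go to the white bottle.

servo_tool([
  [0,0,0,0],
  [0,0,0,0],
  [0,0,0,0],
  [0,0,0,0],
  [0,0,0,0],
  [0,0,0,0],
  [0,0,1,0],
  [0,0,4,0],
  [0,0,8,0],
  [0,0,11,0],
  [-1,-0.5,12,0],
  [-4,-1.5,12,0],
  [-7.5,-2.8,12,0],
  [-11,-4.1,12,0],
  [-14.5,-5.5,12,0],
  [-16.4,-6.2,12,0],
  [-16.8,-6.3,12,0],
  [-16.8,-6.3,12,0],
  [-16.8,-6.3,12,0],
], claw=0)

```text
time: 17.8
ee_pos: [0.4271, -0.2806, 0.1529]
tcp_rot: [-180.0, 0.1, 179.8]
wrist_force: [0.0, -0.1, -0.1]
opening: 0.0854
grasp_force: 0.0
```

servo_tool([
  [0,0,-3,0],
  [0,0,-6,0],
  [0,0,-8.5,0],
  [0,0,-11,0],
  [0,0,-13,0],
  [0,0,-14.5,0],
  [0,0,-15,0],
  [0,0,-15,0],
  [0,0,-15,0],
])

```text
time: 18.55
ee_pos: [0.4275, -0.2803, 0.003]
tcp_rot: [-180.0, 0.0, 179.8]
wrist_force: [-0.1, 0.1, 0.9]
opening: 0.0854
grasp_force: 0.0
```

servo_tool([
  [0,0,0,0],
  [0,0,0,0],
  [0,0,0,0],
  [0,0,0,0],
  [0,0,0,0],
  [0,0,0,0],
  [0,0,0,0],
  [0,0,0,0],
], claw=1, force=50)

```text
time: 19.22
ee_pos: [0.4273, -0.281, 0.0038]
tcp_rot: [-179.9, 0.1, 179.8]
wrist_force: [-0.4, 0.5, 5.1]
opening: 0.0501
grasp_force: 51.9
```

servo_tool([
  [0,0,1,0],
  [0,0,3,0],
  [0,0,6,0],
  [0,0,8.5,0],
  [1,1.6,9.5,0],
  [2.8,4.5,9.5,0],
  [4.6,7.4,9.5,0],
  [6.4,10.3,9.5,0],
  [8.2,13.2,9.5,0],
  [10,16.1,9.5,0],
  [11.8,19,9.5,0],
  [13.6,21.8,9.5,0],
  [15.2,24.2,9.5,0],
  [15.9,25.2,9.5,0],
  [15.9,25.2,9,0],
  [15.9,25.2,8,0],
  [15.9,25.2,7.5,0],
  [15.9,25.2,7.5,0],
  [15.9,25.2,7.5,0],
])

```text
time: 20.8
ee_pos: [0.5848, -0.0296, 0.077]
tcp_rot: [-180.0, -0.1, 179.7]
wrist_force: [-0.1, 0.1, -0.7]
opening: 0.05
grasp_force: 52.4
```

servo_tool([
  [0.1,0.1,0,0],
  [0.1,0.1,-0.5,0],
  [0.1,0.1,-1,0],
  [0.1,0.1,-1.5,0],
  [0.1,0.1,-2,0],
  [0.1,0.1,-2.5,0],
  [0.1,0.1,-3,0],
  [0.1,0.1,-3.3,0],
  [0.1,0.1,-3.5,0],
  [0.1,0.1,-3.6,0],
  [0.1,0.1,-3.6,0],
])

```text
time: 21.72
ee_pos: [0.5866, -0.0275, 0.0413]
tcp_rot: [-180.0, -0.0, 179.8]
wrist_force: [0.1, 0.2, -1.6]
opening: 0.0497
grasp_force: 52.4
```

servo_tool([
  [0,0,-0.05,0],
  [0,0,-0.1,0],
  [0,0,-0.15,0],
  [0,0,-0.15,0],
  [0,0,-0.15,0],
])

```text
time: 22.13
ee_pos: [0.5867, -0.0276, 0.04]
tcp_rot: [180.0, 0.0, 179.8]
wrist_force: [0.1, 0.4, -1.1]
opening: 0.0499
grasp_force: 52.4
```

servo_tool([
  [0,0,-0.05,0],
  [0,0,-0.1,0],
  [0,0,-0.15,0],
  [0,0,-0.15,0],
  [0,0,-0.15,0],
])

```text
time: 22.55
ee_pos: [0.5869, -0.0275, 0.0399]
tcp_rot: [-180.0, 0.1, 179.8]
wrist_force: [-3.0, 1.7, 8.6]
opening: 0.05
grasp_force: 53.4
```

On the floor. Release and rise. I'll check clearance between the trough's dish neighbour and the fingers.

servo_tool([
  [0,0,0,0],
  [0,0,0,0],
  [0,0,0,0],
  [0,0,0,0],
  [0,0,0,0],
  [0,0,0,0],
  [0,0,1,0],
  [0,0,4,0],
  [0,0,8,0],
  [0,0,11,0],
  [0,0,12,0],
], claw=0)

```text
time: 23.47
ee_pos: [0.5882, -0.0276, 0.1647]
tcp_rot: [-180.0, 0.4, 179.8]
wrist_force: [0.5, 0.2, 0.7]
opening: 0.0853
grasp_force: 0.0
```

```bash
python3 - <<'E'
from h import *
o=get_obs();print(o['ee_pos'],o['opening'])
k=1.5625
T=[(143,322),(175,307),(188,337),(156,350)];S=[(495,142),(531,140),(533,162),(501,165)]
for z in(.01,.02,.03): print(z,np.round([plane('top',(u/k-.5,v/k-.5),z)[:2] for u,v in T],3).tolist(),np.mean([plane('top',(u/k-.5,v/k-.5),z) for u,v in T],0)[:2],np.mean([plane('side',(u/k-.5,v/k-.5),z) for u,v in S],0)[:2])
c=np.array([.449,.271]);d=np.array([np.cos(np.radians(65)),np.sin(np.radians(65))]);print(c+.043*d,c+.057*d,c-.057*d)
E
```

```text
[ 0.58818439 -0.02757817  0.16471832] 0.08532040478499568
0.01 [[0.524, 0.429], [0.55, 0.374], [0.495, 0.348], [0.473, 0.403]] [0.51012729 0.388505  ] [0.50969529 0.38933892]
0.02 [[0.521, 0.425], [0.547, 0.37], [0.493, 0.344], [0.471, 0.398]] [0.50795308 0.38441883] [0.51291398 0.3777169 ]
0.03 [[0.519, 0.42], [0.545, 0.366], [0.49, 0.341], [0.469, 0.394]] [0.50577887 0.38033266] [0.51613266 0.36609488]
[0.46717259 0.30997123] [0.47308924 0.32265954] [0.42491076 0.21934046]
```

The dish is about 12 mm tall and beyond the finger path, so it's clear. I'll go to the trough with the closing axis at 65°.

servo_tool([
  [-1.5,3.2,0,-0.1],
  [-3,6.5,0,-0.2],
  [-4.5,9.8,0,-0.3],
  [-6,13,0,-0.4],
  [-7.5,16.3,0,-0.433],
  [-9,19.5,0,-0.433],
  [-10.5,22.8,0,-0.433],
  [-12,26,0,-0.433],
  [-13.3,28.8,0,-0.433],
  [-13.8,29.9,0,-0.433],
  [-13.8,29.9,0,-0.433],
  [-13.8,29.9,0,-0.433],
  [-13.8,29.9,0,-0.433],
])

```text
time: 24.55
ee_pos: [0.4491, 0.2707, 0.1586]
tcp_rot: [-180.0, 0.0, 154.9]
wrist_force: [-0.4, -0.5, 0.4]
opening: 0.0854
grasp_force: 0.0
```

```bash
python3 - <<'E'
from h import *
o=get_obs();p,r=o['ee_pos'],o['tcp_rot'];print(p.tolist(),r.tolist(),o['q'])
w=cv2.cvtColor(camera('wrist'),cv2.COLOR_RGB2BGR);cv2.imwrite('pics/w3.png',w)
crop(w,'pics/w3b.png',150,100,210,150,3.8)
t=cv2.cvtColor(camera('top'),cv2.COLOR_RGB2BGR);cv2.imwrite('pics/t3.png',t)
E
```

```text
[0.4490840705784738, 0.2706885302524414, 0.15857748529354268] [-179.9864677115745, 0.0128682261929743, 154.94448311186196] [ 3.10907384e+01  7.86910009e-01  1.06494293e+00  9.02821024e+01
 -1.82250740e-02  5.61462575e+01]
```

View pics/w3b.png

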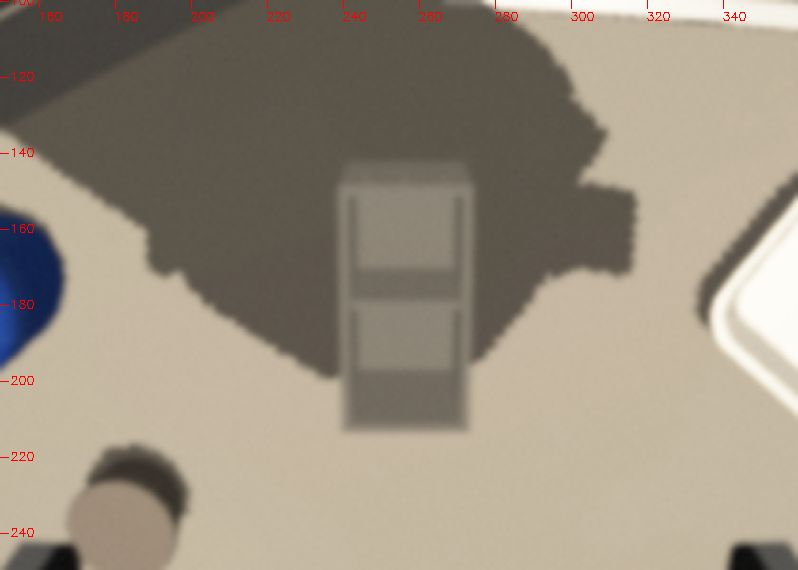

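The trough sits square between the fingers (rim corners (338,185), (474,185), (342,430), (469,430)).

```bash
python3 - <<'E'
from h import *
p=[.44908,.27069,.15858];r=[-179.986,.013,154.944]
C=[wplane((150+u/3.8-.5,100+v/3.8-.5),.05,p,r) for u,v in[(338,185),(474,185),(469,430),(342,430)]]
m=np.mean(C,0);print(np.round(C,4),m,[np.linalg.norm(C[i]-C[i-1]) for i in range(4)])
e=(C[3]+C[2]-C[0]-C[1]);print(np.degrees(np.arctan2(e[1],e[0])))
E
```

```text
[[0.4111 0.2692]
 [0.4255 0.3   ]
 [0.4844 0.2721]
 [0.4701 0.2416]] [0.44777776 0.27073566] [np.float64(0.06519957530033606), np.float64(0.034027647038912714), np.float64(0.0652024076295203), np.float64(0.03369777787065138)]
-25.177563871210918
```

servo_tool([
  [0,0,-3,0],
  [0,0,-6,0],
  [0,0,-9,0],
  [0,0,-12,0],
  [0,0,-14.5,0],
  [0,0,-16,0],
  [0,0,-16.7,0],
  [0,0,-16.7,0],
  [0,0,-16.7,0],
])

```text
time: 25.4
ee_pos: [0.4492, 0.2711, -0.0078]
tcp_rot: [180.0, 0.0, 154.9]
wrist_force: [-0.4, 0.7, 0.5]
opening: 0.0853
grasp_force: 0.0
```

servo_tool([
  [0,0,0,0],
  [0,0,0,0],
  [0,0,0,0],
  [0,0,0,0],
  [0,0,0,0],
  [0,0,0,0],
  [0,0,0,0],
  [0,0,0,0],
  [0,0,0,0],
], claw=1, force=40)

```text
time: 26.15
ee_pos: [0.4491, 0.2718, -0.0078]
tcp_rot: [179.9, 0.0, 155.0]
wrist_force: [0.1, 0.1, 5.7]
opening: 0.0335
grasp_force: 41.3
```

servo_tool([
  [0,0,1,0],
  [0,0,4,0],
  [0,0,8,0],
  [0,0,12,0],
  [0,0,15.5,0],
  [0.7,-2,17,-0.1],
  [1.9,-5.4,17,-0.21],
  [3.1,-8.8,17,-0.32],
  [4.3,-12.2,17,-0.43],
  [5.5,-15.6,17,-0.54],
  [6.7,-19,17,-0.65],
  [7.9,-22.4,17,-0.76],
  [9.1,-25.8,17,-0.87],
  [10.3,-29.2,17,-0.98],
  [11.5,-32.6,17,-1.06],
  [12.7,-36,17,-1.089],
  [13.8,-38.6,17,-1.089],
  [14.1,-39.4,17,-1.089],
  [14.1,-39.4,17,-1.089],
  [14.1,-39.4,17,-1.089],
])

```text
time: 27.82
ee_pos: [0.5893, -0.1222, 0.1614]
tcp_rot: [-180.0, -0.0, 92.6]
wrist_force: [0.1, -0.2, -1.1]
opening: 0.0335
grasp_force: 40.6
```

servo_tool([
  [0,0,-3,0],
  [0,0,-6,0],
  [0,0,-8,0],
  [0,0,-9,0],
  [0,0,-9.5,0],
  [0,0,-10,0],
  [0,0,-10.5,0],
  [0,0,-11,0],
  [0,0,-11.4,0],
  [0,0,-11.7,0],
  [0,0,-11.8,0],
  [0,0,-11.8,0],
])

```text
time: 28.82
ee_pos: [0.5896, -0.1226, 0.0433]
tcp_rot: [-180.0, -0.0, 92.6]
wrist_force: [0.8, 0.1, -0.5]
opening: 0.0332
grasp_force: 40.6
```

servo_tool([
  [0,0,-0.05,0],
  [0,0,-0.1,0],
  [0,0,-0.15,0],
  [0,0,-0.15,0],
  [0,0,-0.15,0],
])

```text
time: 29.23
ee_pos: [0.5898, -0.1226, 0.0423]
tcp_rot: [180.0, 0.0, 92.6]
wrist_force: [-0.4, 0.4, 1.5]
opening: 0.0337
grasp_force: 40.8
```

servo_tool([
  [0,0,-0.05,0],
  [0,0,-0.1,0],
  [0,0,-0.1,0],
  [0,0,-0.1,0],
])

```text
time: 29.57
ee_pos: [0.5898, -0.1226, 0.0422]
tcp_rot: [179.9, 0.0, 92.6]
wrist_force: [-3.6, 0.5, 8.0]
opening: 0.0335
grasp_force: 41.7
```

On the floor at the expected height. Release, rise and withdraw.

servo_tool([
  [0,0,0,0],
  [0,0,0,0],
  [0,0,0,0],
  [0,0,0,0],
  [0,0,0,0],
  [0,0,0,0],
  [0,0,1,0],
  [0,0,4,0],
  [0,0,8,0],
  [0,0,12,0],
  [0,0,15,0],
  [-4,0,15,0],
  [-8,0,15,0],
  [-12,0,15,0],
  [-16,0,15,0],
  [-20,0,15,0],
  [-20,0,15,0],
  [-20,0,15,0],
], claw=0)

```text
time: 31.07
ee_pos: [0.3886, -0.1226, 0.1927]
tcp_rot: [179.8, 0.1, 92.5]
wrist_force: [-0.7, -0.1, -0.1]
opening: 0.0851
grasp_force: 0.0
```

```bash
python3 - <<'E'
from h import *
o=get_obs();print(o['ee_pos'],o['opening'],o['wrist_force'])
s=cv2.cvtColor(camera('side'),cv2.COLOR_RGB2BGR);w=cv2.cvtColor(camera('wrist'),cv2.COLOR_RGB2BGR);t=cv2.cvtColor(camera('top'),cv2.COLOR_RGB2BGR)
a=cv2.resize(s[170:360,180:340],(400,475),interpolation=2);b=cv2.resize(t[130:210,220:420],(400,160),interpolation=2);c=cv2.resize(w,(400,300));
cv2.imwrite('pics/f.png',np.hstack([a,np.vstack([c,b,np.zeros((15,400,3),np.uint8)])]))
E
```

```text
[ 0.38860341 -0.1226379   0.19274485] 0.08513160992552465 [-0.70684553 -0.12539378 -0.13996765]
```

View pics/f.png

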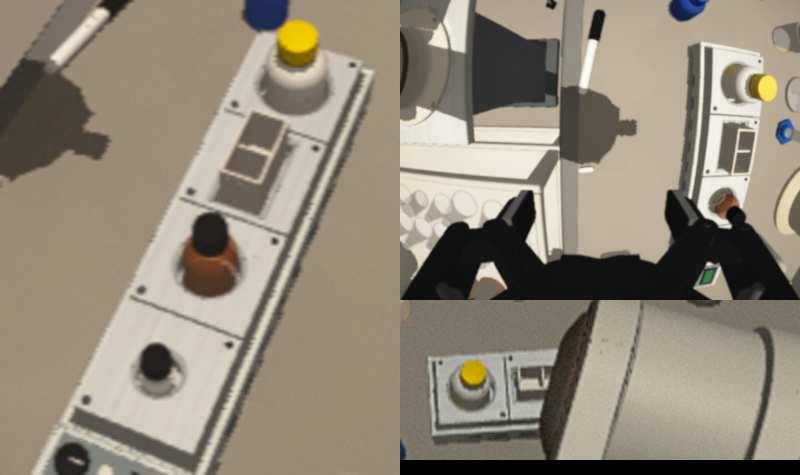

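The side view shows all four standing upright and seated: vial (155,365), brown bottle (210,255), trough (252,165) and white bottle (297,70). Handing in.

```bash
python3 -c "
from workcell import *
print(job_done())"
```

```text
the job is handed in; nothing more can be done
None
```

The vial, brown bottle, white bottle and trough each stand upright and released on the floor of their own wells, and I handed the job in at about 31 s of the 131 s allowed.

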